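Kit out the caddy for a sealing round

ROBOT

A 6-joint arm with a two-finger parallel gripper is mounted at the origin on the work surface. World frame = base frame: x ahead of the robot, y to its left, z up, the work surface at z = 0. Lengths are in mm, angles in rad, forces in N, time in s.
With the tool pointing down it reaches from about 350 to 875 mm from the base axis. Payload 4.2 kg.
Tool frame: the origin (TCP) lies between the finger pads; the fingertips stand 11 mm ahead of it and the grasp point (between the pads) lies 8 mm behind it; z points along the fingers, y is the direction in which the jaws open and shut (so a half turn about z gives the same grasp; the last joint's range is limited). The gripper opens to 85 mm and grips with 20 to 120 N. Pads are 22 mm wide; open, the fingers measure 114 mm over their backs; the gripper's body (76 mm by 85 mm) begins 54 mm behind the grasp point. The pads swing forward as they close: fully open they stand 13 mm farther back than shut.
Start: joints at [-0.987, 0.385, 0.008, 0, -1.194, -0.259], TCP at [199.465, -592.295, 242.312] pointing down, gripper open.
Joint ranges: [-3.14, 3.14], [-1.21, 2.06], [-1.07, 1.41], [-3.16, 2.05], [-2.99, -0.16], [-3.1, 3.1]. Speed limits (rad/s): [2.79, 2.79, 3.14, 3.14, 3.14, 3.14].

INTERFACE

Orientations are given as a unit quaternion [x, y, z, w].
In Python, from bench import * gives the robot as it stands.
- The arm moves only by the tool servo_tool, never from a script. Its argument "rows" is a list of rows, each a list of 7 numbers: the opening, from 0 (shut) to 1 (fully open), then the shift along the tool's x, y, z in cm, then the turn, a rotation vector about the tool's x, y, z in degrees. A call has 1 to 12 rows; each row shifts and turns the commanded pose from where the row before left it, along the tool's axes as they then stand; what a row does not reach is not made up. A row lasts 1/10 s, in which the tool goes at most 50 mm and 8.59 degrees, less where a joint would pass 70% of its speed; a pose out of reach is approached as far as the arm can. A call is refused whole if a number of a shift passes 5 or a number of a turn 8.59, either way. A call with a gripper value outside its range is refused whole. The fingers move at their own pace and stop on an object; the grip force is fixed at half the most. Time passes only in rows, so rows that do not move let the fingers close. It gives the time, the measured TCP pose, the force and the opening at its end, in the units of the state.
- read_state(): the state, without advancing time (a new reading comes with each control period).
- get_image(name): name is "scene" or "top" or "wrist"; returns a dict with "image" (480x640x3 uint8, red, green, blue), "mtx" (3x3 intrinsics, pixels), "extrinsics" (4x4, takes a point from camera to world coordinates). Camera axes: x right, y up, looking along -z (the intrinsics and any distortion apply to the point x, -y, -z); pixel columns grow to the right and rows downward; lengths in mm; the calibration is good to about 2 mm. The wrist camera is an equidistant fisheye: a pixel r from the principal point sees the ray r / f radians off the axis. A picture is of the moment at which its call begins. There is no depth.
- job_done(): hands the job in, once; it reports no verdict.
The state is a dict: "clock": time; "joints": joint angles; "joint_vel": joint speeds; "joint_efforts": joint torques, N m; "position": TCP position; "ee_rot": TCP orientation; "contact_force": force on the tool from outside, world axes, zero at the start; "wrist_torque": the same for the moment, N m; "gripper_width": finger opening in mm.
Only numpy, scipy, OpenCV 4.12 (cv2) and the standard library are available. Lean on these libraries where they do the work, as an engineer would, in place of code of your own. Each camera call takes 0.05 s, during which the arm holds its last target. There are 200 camera calls.

TASK

Kit out the steel caddy for the sealing round: lift the sealing pliers and the screwdriver up and off their hooks below the magnetic strip and stand each in its own place in the caddy, the pliers handles down in the long slot until they stand on its floor, the screwdriver blade down in the round hole with the foot of its handle sitting flush on the caddy's top. Lower them in, do not drop them. Leave the box key hanging on its hook, and the meter cover, junction box and copper lug where they are.

Things in the scene. Friction and masses are not known exactly. Their poses are not given: they have to be found in the camera images.
- rack: Fixed tool rack, 390 mm wide, turned up to 10 degrees; origin at desk level, mid width, under the hook rail's front face. z up, y along the rail; hooks stick out to its -x, towards the robot's side. 20 mm square posts at y = +-185 mm. Rail at 190 mm height with three hooks at y = -120, 0, +120 mm. Above it a magnetic strip holds a seal punch and a spanner (fixed, up to 420 mm height).
- hook_middle (a point): On the middle hook, between its prongs at the height of their tops (193.5 mm above the desk), 40 mm in front of the rail, where things hang; axes as the rack's. Each hook: two level prongs along x, 7 mm round, 21 mm apart (centres), ending 29 mm in front of this point in tips turned up 14 mm above the prong tops: raise a thing over 15 mm before drawing it off to -x.
- strip_edge (a point): Middle of the lower front edge of the magnetic strip, 305 mm above the desk and 22 mm in front of the rail; the strip is 380 mm wide and 32 mm tall. It stands over the hooks, so a gripper pointing straight down does not fit: lean it 30 to 40 degrees from vertical, fingers pointing down and away, towards the rack's +x. The punch and spanner stand 15 mm out from it.
- pliers_head (a point): Centre of the closed jaws of the loose steel sealing pliers, the place to grip: 36 mm wide (y), 20 mm thick (x), 40 mm tall. Rigid, 172 mm long, 0.34 kg. They hang jaws up astride one hook, their crotch, 46 mm below this point, on both prongs. Two 13 mm round handles, 73 mm over all (61 at the tips), reach 152 mm below this point. z up along the pliers; x as the rack's while hanging.
- driver_handle (a point): Middle of the loose screwdriver's handle, on its axis, the place to grip: brown, round, 31 mm thick, its top 37 mm above this point. The flat foot of its 36 mm flange, 48 mm below this point, rests on the prongs of one hook; the 8 mm round steel blade hangs between them and ends 148 mm below this point. 185 mm long, 0.15 kg. z up along the tool.
- caddy: Fixed sheet-steel kit caddy, 100 mm (x) by 250 mm (y), flat top 115 mm above the desk, turned up to 17 degrees; origin at desk level under its centre, z up, +x away from the robot. Carrying bail folded down along its +x side (64 mm from the centre, 74 mm high). A small picture label lies on the top beside each place, on the +x side.
- pliers_slot (a point): Centre of the mouth of the long slot for the pliers, in the caddy's top: 27 mm (x) by 85 mm (y), a straight-walled pocket with its floor 109 mm below. Axes as the caddy's. With the pliers standing on the floor, the centre of their jaws is 43 mm above this point.
- driver_hole (a point): Centre of the mouth of the round hole for the screwdriver, in the caddy's top, 125 mm from the slot: 21 mm in diameter, with 109 mm free depth, enough for the whole blade. With the handle's foot flush on the top, the middle of the handle is 48 mm above this point.
- key_hub (a point): Bystander: hub of the loose T-handled box key that hangs on the remaining hook: crossbar 80 mm along the rack's y, 12 mm thick; stem 123 mm down. This point is 8 mm above the prongs. Leave it hanging.
- cover: Bystander: cream enamel meter cover, 127 x 150 x 43 mm, loose on the desk below the hooks; origin on its underside near the centre.
- jbox: Bystander: brown bakelite junction box, 99 x 119 x 58 mm, loose on the desk in front of the caddy (robot side); origin at the centre of its underside.
- lug: Bystander: copper cable lug, 81 mm long, 28 mm wide, 22 mm high, loose on the desk in front of the rack; origin on its underside near the middle.
There are look-alikes about, which are no part of the job. There is more than one size of the part that bears driver_handle; the job needs the larger.

How it is judged:
By the outcome, as a careful person would: the job done as asked, in the order asked, and still so for the second after the job is handed in, with the robot touching nothing.
It also fails if it takes over 72 s, if anything falls off the work surface, if the arm or the gripper's body presses on something with over 40 N, if the wrist force passes 120 N, or if a joint passes its speed limit or range.

## Working session

There is one attempt and no reset: what is moved stays moved. The work goes in short steps, Python scripts to look and compute and a tool call to move; the robot and the scene stay as the last step left them, time stands still between calls to the robot, and variables do not carry over. Pictures are saved under pics/ and viewed, about 8 in all and at most 12, crops included, and the job is handed in when it is done.

Besides the shell and the picture viewer there is one more tool, called after "Call:" in YAML: its name, and indented under it one key for each argument. servo_tool: Moves the arm, as the interface text tells. Its arguments: {"type":"object","properties":{"rows":{"type":"array","items":{"type":"array","items":{"type":"number"}}}},"required":["rows"]}

```bash
ls; mkdir -p pics; python3 - <<'E'
from bench import *
import cv2,numpy as np
for n in ["scene","top"]:
    d=get_image(n); cv2.imwrite(f"pics/{n}0.png",d["image"][:,:,::-1]); print(n,d["mtx"].tolist(),np.round(d["extrinsics"],4).tolist(),[k for k in d])
    np.savez(f"{n}0.npz",**d)
print(read_state())
E
```

```text
pics
scene [[481.0534275471448, 0.0, 314.74775307910755], [0.0, 481.0534275471448, 238.66224976966552], [0.0, 0.0, 1.0]] [[-0.0742, -0.845, 0.5295, 1132.4111], [0.9972, -0.0685, 0.0304, 5.9348], [0.0106, 0.5303, 0.8478, 1090.1067], [0.0, 0.0, 0.0, 1.0]] ['image', 'mtx', 'extrinsics']
top [[434.3397722238935, 0.0, 317.58452152311537], [0.0, 434.3397722238935, 234.48376139366016], [0.0, 0.0, 1.0]] [[0.0817, 0.9699, -0.2293, 374.2845], [-0.9966, 0.0807, -0.0136, -15.5917], [0.0053, 0.2296, 0.9733, 961.2592], [0.0, 0.0, 0.0, 1.0]] ['image', 'mtx', 'extrinsics']
{'clock': 0.1, 'joints': array([-9.87389119e-01,  3.85488842e-01,  6.73691345e-03, -4.28433688e-04,
       -1.19400205e+00, -2.58606927e-01]), 'joint_vel': array([-2.90840163e-04, -6.91148917e-04,  3.64538924e-03,  2.21812058e-03,
       -1.10674586e-03, -2.76281733e-05]), 'joint_efforts': array([-8.81803389e-04, -3.93318307e+01,  1.88930047e+01,  4.19801205e+00,
       -2.56967018e-03,  8.74378628e-06]), 'position': array([ 199.30408183, -591.8322495 ,  241.31637369]), 'ee_rot': array([-1.61609174e-01,  9.86854334e-01,  9.74727654e-04, -2.18302042e-04]), 'contact_force': array([0.20153457, 0.15483259, 0.44838468]), 'wrist_torque': array([ 0.02873131, -0.02719801,  0.03841264]), 'gripper_width': 85.04319676286187}
```

View pics/scene0.png

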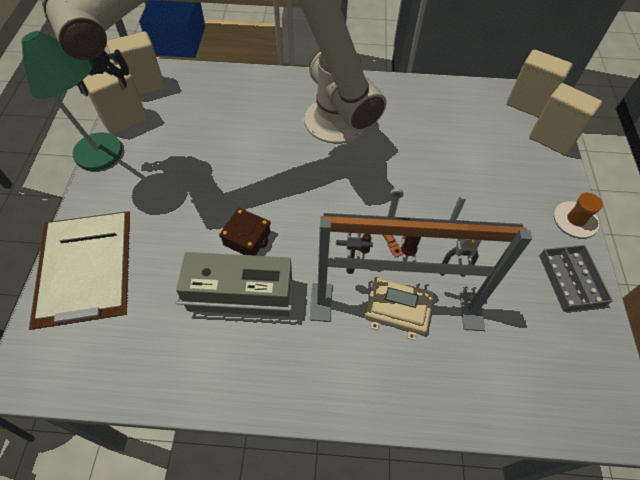

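View pics/top0.png

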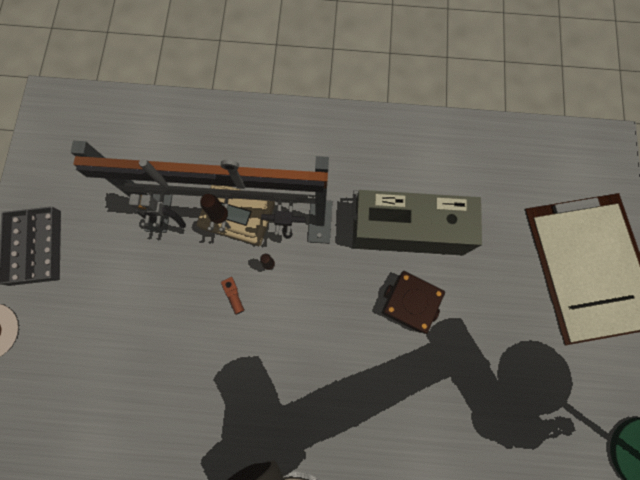

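The scene view looks from behind the rack and shows slot and hole on the caddy near (262,274) and (206,271). The top view shows the slot at (390,215), the hole at (451,219), the driver at about (213,208), the pliers near (155,215) and a smaller brown knob at (266,261). I'll zoom in.

```bash
python3 - <<'E'
import cv2,numpy as np
s=cv2.imread("pics/scene0.png");t=cv2.imread("pics/top0.png")
a=cv2.resize(t[145:275,95:335],(800,433),interpolation=cv2.INTER_CUBIC)
cv2.imwrite("pics/c1.png",np.clip(a*1.8,0,255).astype(np.uint8))
b=cv2.resize(s[180:345,310:540],(800,574),interpolation=cv2.INTER_CUBIC)
cv2.imwrite("pics/c2.png",np.clip(b*1.5,0,255).astype(np.uint8))
E
```

```text
(no output)
```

View pics/c1.png

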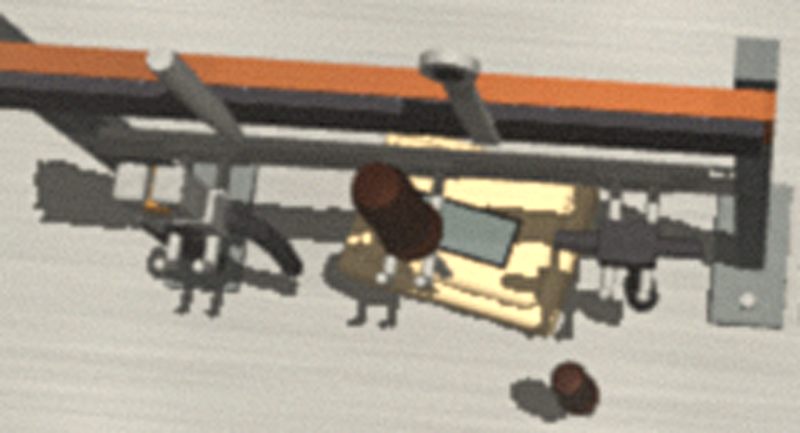

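View pics/c2.png

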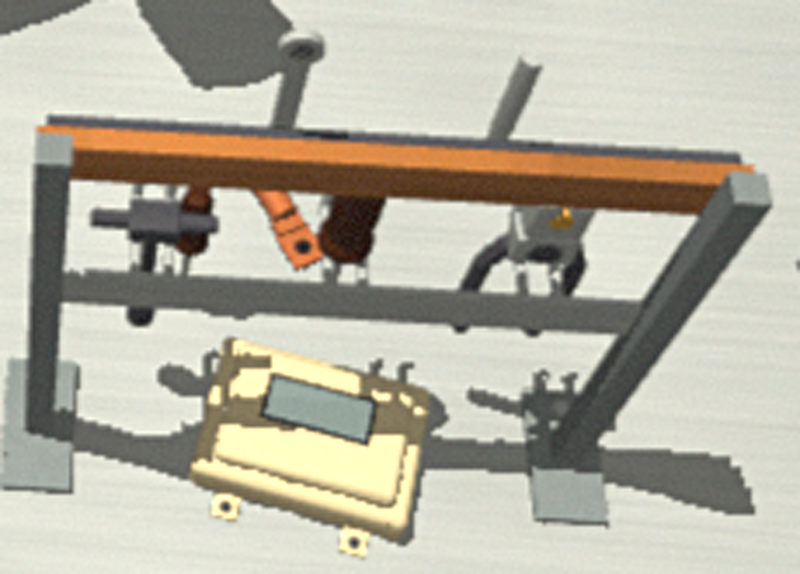

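The pliers hang on the +y hook, with the jaws' top near top-view pixel (139,200). The large driver is on the middle hook, its handle top near (208,201). The box key is on the -y hook, and the small driver stands on the desk. Next I measure by rays.

```bash
cat > h.py <<'E'
import numpy as np,cv2
def load(n): return dict(np.load(n))
def ray(d,px):
    K=d["mtx"];E=d["extrinsics"];v=np.array([(px[0]-K[0,2])/K[0,0],-(px[1]-K[1,2])/K[1,1],-1.])
    return E[:3,3],E[:3,:3]@v
def onz(d,px,z):
    o,v=ray(d,px); return o+v*(z-o[2])/v[2]
def proj(d,p):
    E=d["extrinsics"];c=E[:3,:3].T@(np.asarray(p,float)-E[:3,3]);K=d["mtx"]
    return np.array([K[0,0]*c[0]/-c[2]+K[0,2],-K[1,1]*c[1]/-c[2]+K[1,2]])
def tri(d1,p1,d2,p2):
    A=[];b=[]
    for d,p in((d1,p1),(d2,p2)):
        o,v=ray(d,p);v=v/np.linalg.norm(v);M=np.eye(3)-np.outer(v,v);A.append(M);b.append(M@o)
    A=np.vstack(A);b=np.hstack(b);x,r,_,_=np.linalg.lstsq(A,b,rcond=None);return x,r
E
python3 - <<'E'
from h import *
np.set_printoptions(precision=1,suppress=True)
t=load("top0.npz");s=load("scene0.npz")
print("driver top",onz(t,(208.4,201.1),278.5),"pliers top",onz(t,(139.4,199.9),259.5))
for n,d,roi in(("top",t,(345,185,490,255)),("scene",s,(170,245,300,320))):
    x0,y0,x1,y1=roi;im=d["image"][y0:y1,x0:x1];g=im.max(2)
    m=(g<62).astype(np.uint8)
    k,l,st,c=cv2.connectedComponentsWithStats(m)
    for i in range(1,k):
        if st[i,4]>25:
            mm=(l==i).astype(np.uint8);cs=cv2.findContours(mm,0,2)[0];r=cv2.minAreaRect(cs[0])
            print(n,"dark",c[i]+[x0,y0],st[i,2:],onz(d,c[i]+[x0,y0],115)[:2])
    # light labels
    m=(im.min(2)>150).astype(np.uint8);m=cv2.morphologyEx(m,cv2.MORPH_CLOSE,np.ones((5,5)))
    k,l,st,c=cv2.connectedComponentsWithStats(m)
    for i in range(1,k):
        if st[i,4]>60: print(n,"label",c[i]+[x0,y0],st[i,2:],onz(d,c[i]+[x0,y0],115)[:2])
    hsv=cv2.cvtColor(d["image"],cv2.COLOR_RGB2HSV)
    m=((hsv[...,0]<18)&(hsv[...,1]>130)&(hsv[...,2]>90)).astype(np.uint8)
    k,l,st,c=cv2.connectedComponentsWithStats(m);i=1+st[1:,4].argmax();cs=cv2.findContours((l==i).astype(np.uint8),0,2)[0][0]
    print(n,"strip",cv2.approxPolyDP(cs,4,True)[:,0].tolist())
E
python3 - <<'E'
import cv2,numpy as np
s=cv2.imread("pics/scene0.png");t=cv2.imread("pics/top0.png")
a=cv2.resize(t[180:265,340:495],(780,428),interpolation=cv2.INTER_CUBIC);print(a.shape)
cv2.imwrite("pics/c3.png",np.clip(a*1.5,0,255).astype(np.uint8))
E
```

```text
driver top [576.4 177.3 278.5] pliers top [574.4 298.8 259.5]
top dark [394.  238.1] [ 136   62 1953] [ 578.9 -156.6]
top dark [458.7 204.1] [11  3 27] [ 661.  -285.4]
top dark [389.6 214.7] [ 42  16 555] [ 626.7 -145.7]
top dark [451.5 218.5] [10 10 83] [ 629.1 -271. ]
top strip [[238, 168], [242, 175], [326, 180], [327, 174]]
scene dark [246.9 248.6] [ 42  10 266] [ 563.8 -186.4]
scene dark [205.9 271.9] [ 9  7 47] [ 632.7 -270.4]
scene dark [260.4 274.9] [ 37  11 354] [ 630.6 -145.3]
scene dark [234.8 298.4] [ 112   23 1039] [ 693.3 -193.9]
scene dark [237.7 310.6] [105  12 598] [ 721.6 -182.8]
scene label [203.5 283.6] [ 28  10 236] [ 662.8 -270. ]
scene label [258.7 286.7] [ 27  10 235] [ 660.4 -145.1]
scene strip [[321, 217], [337, 223], [525, 228]]
(428, 780, 3)
```

View pics/c3.png

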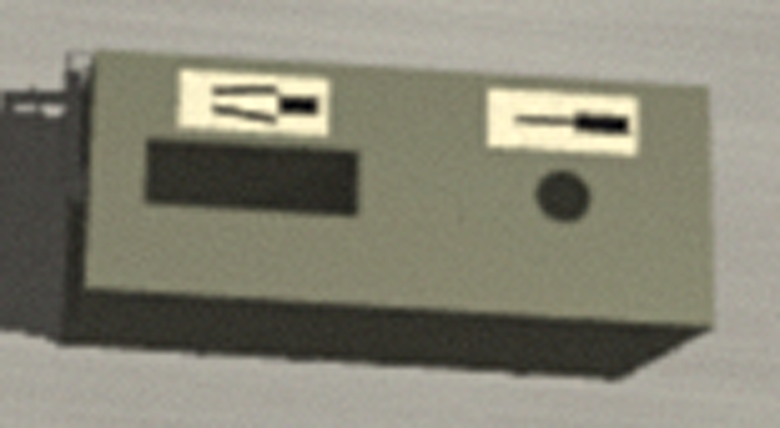

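The slot is at (628.6, -145.5) and the hole at (630.9, -270.7). They are 125.2 mm apart, as required, and the caddy yaw is about 1°. Next is the rack yaw from the strip edge in both views, then the rotation to the leaned pose.

```bash
cat >> h.py <<'E'
from scipy.spatial.transform import Rotation as Rt
def target_R(yaw,tilt):
    a,b=np.radians(yaw),np.radians(tilt)
    z=np.array([np.sin(b),0,-np.cos(b)]);y=np.array([0,1.,0]);x=np.cross(y,z)
    return Rt.from_euler('z',a)*Rt.from_matrix(np.c_[x,y,z])
def grasp(st): return st["position"]-8*Rt.from_quat(st["ee_rot"]).as_matrix()[:,2]
def delta(st,goal):  # world grasp-point goal -> shift in tool axes, cm
    return Rt.from_quat(st["ee_rot"]).as_matrix().T@(np.asarray(goal,float)-grasp(st))/10
E
python3 - <<'E'
from h import *
from bench import *
np.set_printoptions(precision=2,suppress=True)
t=load("top0.npz");s=load("scene0.npz")
def edge(d,cols,r0,r1,last):
    P=[]
    hsv=cv2.cvtColor(d["image"],cv2.COLOR_RGB2HSV)
    m=(hsv[...,0]<20)&(hsv[...,1]>110)&(hsv[...,2]>70)
    for c in cols:
        r=np.where(m[r0:r1,c])[0]
        if len(r)>2: P.append((c,(r[-1]+.5 if last else r[0]-.5)+r0))
    l=cv2.fitLine(np.array(P,np.float32),cv2.DIST_HUBER,0,.01,.01).ravel()
    a=l[2:]-l[:2]*100;b=l[2:]+l[:2]*100
    n=np.cross(ray(d,a)[1],ray(d,b)[1]);print(l,len(P));return n/np.linalg.norm(n),d["extrinsics"][:3,3],P
n1,o1,P=edge(t,[*range(80,136),*range(160,215),*range(245,322)],150,190,True)
n2,o2,Q=edge(s,[*range(335,385),*range(402,455),*range(466,520)],205,245,False)
v=np.cross(n1,n2);v/=np.linalg.norm(v);
A=np.vstack([n1,n2,[0,1,0]]);p=np.linalg.solve(A,[n1@o1,n2@o2,177])
print("strip top edge dir",v,"pt at y=177",p,"yaw",np.degrees(np.arctan2(v[0],-v[1])) )
print("ends: top view L/R",onz(t,(75,161),337),onz(t,(327,179),337))
st=read_state();R=target_R(1,38)
print("rotvec tool deg",np.degrees((Rt.from_quat(st["ee_rot"]).inv()*R).as_rotvec()))
E
```

```text
[  1.     0.07 217.6  173.7 ] 188
[  1.     0.06 428.37 221.35] 157
strip top edge dir [ 0.01 -1.    0.  ] pt at y=177 [604.32 177.   334.28] yaw 0.7687213873852664
ends: top view L/R [605.88 373.24 337.  ] [609.06 -14.08 337.  ]
rotvec tool deg [  5.94 -37.72  16.91]
```

Call:
servo_tool:
  rows:
    - [0.7, 0, 0, -1, 1, -6.3, 2.8]
    - [0.7, 0, 0, -1, 1, -6.3, 2.8]
    - [0.7, 0, 0, -1, 1, -6.3, 2.8]
    - [0.7, 0, 0, -1, 1, -6.3, 2.8]
    - [0.7, 0, 0, -1, 1, -6.3, 2.8]
    - [0.7, 0, 0, -1, 1, -6.3, 2.8]
    - [0.7, 0, 0, 0, 0, 0, 0]

```text
clock: 0.8
position: [180.4, -594.1, 298.8]
ee_rot: [-0.007, 0.945, 0.001, 0.327]
contact_force: [-0.5, 0.1, 0.3]
gripper_width: 59.5
```

```bash
python3 - <<'E'
from h import *
from bench import *
np.set_printoptions(precision=2,suppress=True)
st=read_state();print(grasp(st),Rt.from_quat(st["ee_rot"]).as_matrix())
print(delta(st,(420,-400,320)),np.degrees((Rt.from_quat(st["ee_rot"]).inv()*target_R(1,38)).as_rotvec()))
R=Rt.from_quat(st["ee_rot"]).as_matrix();print(R.T@[0,64,0], st["joints"])
E
```

```text
[ 175.49 -594.18  305.09] [[-0.79 -0.01  0.62]
 [-0.01  1.    0.01]
 [-0.62 -0.   -0.79]]
[-20.37  19.08  14.08] [-0.23  0.19 -0.09]
[-0.78 63.99  0.43] [-1.35  0.33  0.16 -0.68 -1.31 -0.05]
```

Call:
servo_tool:
  rows:
    - [0.7, -2.9, 2.73, 2, 0, 0, 0]
    - [0.7, -2.9, 2.73, 2, 0, 0, 0]
    - [0.7, -2.9, 2.73, 2, 0, 0, 0]
    - [0.7, -2.9, 2.73, 2, 0, 0, 0]
    - [0.7, -2.9, 2.73, 2, 0, 0, 0]
    - [0.7, -2.9, 2.73, 2, 0, 0, 0]
    - [0.7, -2.9, 2.73, 2, 0, 0, 0]
    - [0.7, 0, 4.5, 0, 0, 0, 0]
    - [0.7, 0, 4.5, 0, 0, 0, 0]
    - [0.7, 0, 4.5, 0, 0, 0, 0]
    - [0.7, 0, 4.5, 0, 0, 0, 0]

```text
clock: 1.9
position: [422.7, -216.0, 313.3]
ee_rot: [-0.01, 0.945, 0.002, 0.327]
contact_force: [0.4, 0.8, 0.5]
gripper_width: 59.6
```

Call:
servo_tool:
  rows:
    - [0.7, 0, 4.5, 0, 0, 0, 0]
    - [0.7, 0, 4.5, 0, 0, 0, 0]
    - [0.7, 0, 4.5, 0, 0, 0, 0]
    - [0.7, 0, 4.5, 0, 0, 0, 0]
    - [0.7, 0, 4.5, 0, 0, 0, 0]
    - [0.7, 0, 4.5, 0, 0, 0, 0]
    - [0.7, 0, 4.5, 0, 0, 0, 0]
    - [0.7, 0, 4.5, 0, 0, 0, 0]
    - [0.7, 0, 4.5, 0, 0, 0, 0]
    - [0.7, 0, 4.5, 0, 0, 0, 0]
    - [0.7, 0, 0, 0, 0, 0, 0]
    - [0.7, 0, 0, 0, 0, 0, 0]

```text
clock: 3.1
position: [419.2, 144.1, 310.5]
ee_rot: [-0.008, 0.949, -0.003, 0.315]
contact_force: [-0.0, -0.2, 0.0]
gripper_width: 59.8
```

```bash
python3 - <<'E'
from h import *
from bench import *
np.set_printoptions(precision=2,suppress=True)
d=get_image("wrist");np.savez("w1.npz",**d);cv2.imwrite("pics/w1.png",d["image"][:,:,::-1])
print(d["mtx"],d["extrinsics"])
st=read_state();print(grasp(st),st["joints"],delta(st,(575,298,239.5)),np.degrees((Rt.from_quat(st["ee_rot"]).inv()*target_R(1,38)).as_rotvec()))
E
```

```text
[[371.65   0.   320.19]
 [  0.   371.65 244.23]
 [  0.     0.     1.  ]] [[ -0.01  -0.62  -0.79 288.74]
 [  1.    -0.02  -0.   142.63]
 [ -0.01  -0.79   0.62 375.73]
 [  0.     0.     0.     1.  ]]
[414.41 142.86 316.78] [ 0.89 -0.25 -0.92  0.87 -0.65 -3.1 ] [-8.46 15.41 15.78] [-0.67 -1.24  0.03]
```

View pics/w1.png

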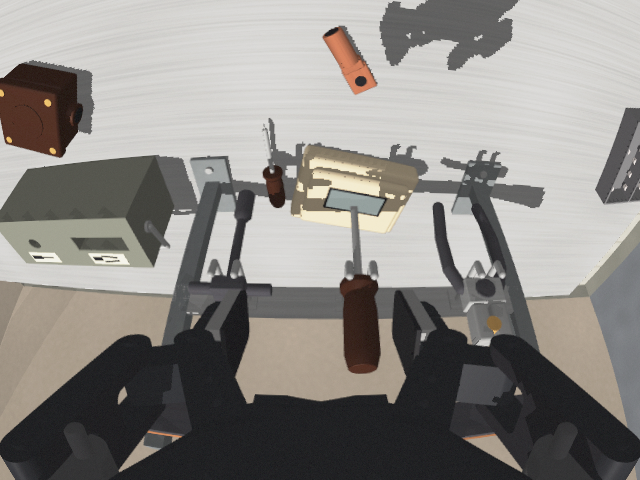

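The large driver is in the middle at (360,315), the pliers hang at right with jaws at (488,300), the key is at left, and the small driver is behind it. Joint 6 has reached its -3.1 limit, so I'll fit a kinematic model before going on, to choose between this wrist turn and the half turn.

```bash
cat > kin.py <<'E'
from h import *
def fk(j,p):
    z0,a1,l1,e,l2,d,L=p
    rz=lambda a:Rt.from_euler('z',a);ry=lambda a:Rt.from_euler('y',a);rx=lambda a:Rt.from_euler('x',a)
    A=rz(j[0]);B=A*ry(j[1]);F=A*ry(j[1]-j[2]);W=F*rx(j[3])*ry(-j[4])
    pos=np.array([0,0,z0])+A.apply([a1,d,0])+B.apply([0,0,l1])+F.apply([l2,0,e])+W.apply([L,0,0])
    return pos,W
E
python3 - <<'E'
from kin import *
from bench import *
from scipy.optimize import least_squares
np.set_printoptions(precision=3,suppress=True)
S=[([-0.987389,0.385489,0.006737,-0.000428,-1.194,-0.2586],[199.3,-591.83,241.32],[-.1616,.98685,.00097,-.0002]),
([-1.35,.33,.16,-.68,-1.31,-.05],[180.4,-594.1,298.8],[-0.007,0.945,0.001,0.327])]
st=read_state();S.append((st["joints"],st["position"],st["ee_rot"]))
for s1 in (1,-1):
  for j,p,q in S:
    R=Rt.from_quat(q);_,W=fk(np.array(j)*[1,1,1,s1,1,1],np.zeros(7));print(s1,W.apply([1,0,0]),R.apply([0,0,1]),
      [ (np.degrees(((W*Rt.from_euler('x',s2*j[5])).inv()*R).as_rotvec())).round(0) for s2 in(1,-1)])
E
```

```text
1 [-0.001  0.001 -1.   ] [-0.001  0.002 -1.   ] [array([-47.,  81., -47.]), array([-69.,  69., -69.])]
1 [-0.565 -0.257 -0.784] [ 0.618  0.006 -0.786] [array([-72.,  23.,   3.]), array([-78.,  23.,   1.])]
1 [-0.127  0.585 -0.801] [ 0.599 -0.001 -0.801] [array([-136.,  -39.,  -62.]), array([-132.,  -35.,  -63.])]
-1 [-0.001  0.002 -1.   ] [-0.001  0.002 -1.   ] [array([-47.,  81., -47.]), array([-69.,  69., -69.])]
-1 [ 0.621  0.009 -0.784] [ 0.618  0.006 -0.786] [array([-65.,  72., -65.]), array([-69.,  69., -69.])]
-1 [ 0.599 -0.001 -0.801] [ 0.599 -0.001 -0.801] [array([-73.,  67., -73.]), array([-69.,  69., -69.])]
```

```bash
sed -i 's/rx(j\[3\])/rx(-j[3])/' kin.py; python3 - <<'E'
from kin import *
from bench import *
from scipy.optimize import least_squares
np.set_printoptions(precision=2,suppress=True)
st=read_state()
S=[([-0.987389,0.385489,0.006737,-0.000428,-1.194,-0.2586],[199.3,-591.83,241.32]),
([-1.35,.33,.16,-.68,-1.31,-.05],[180.4,-594.1,298.8]),(st["joints"],st["position"])]
C=fk(st["joints"],np.zeros(7))[1]*Rt.from_euler('x',-st["joints"][5]); C=C.inv()*Rt.from_quat(st["ee_rot"])
p0=np.array([340,0,350,0,350,0,200.])
r=least_squares(lambda p:np.r_[np.hstack([fk(j,p)[0]-x for j,x in S]),(p-p0)*.003],p0)
p=r.x;print(p,r.fun[:9])
lo=[-3.14,-1.21,-1.07,-3.16,-2.99,-3.1];hi=[3.14,2.06,1.41,2.05,-.16,3.1]
for half in(0,1):
  for yaw in(0,1):
   for nm,g,t in[("pl",(575,298,239.5),38),("pl+",(575,298,262),38),("pull",(490,298,262),38),("dr",(576.5,177.5,241.5),38),("drp",(490,177.5,265),38),("slot hi",(628,-145,310),38),("slot",(628,-145,158),38),("hole hi",(631,-271,300),38),("hole",(631,-271,163),38)]:
    R=target_R(yaw,t)*Rt.from_euler('z',180*half,degrees=True);x=np.array(g)+8*R.apply([0,0,1])
    def f(j):
        a,W=fk(j,p);return np.r_[(a-x)/100,(R.inv()*(W*Rt.from_euler('x',-j[5])*C)).as_rotvec()]
    best=None
    for s in range(12):
        j0=np.array([np.arctan2(x[1],x[0])+.2,.2,-.2,[-.5,.5,-2][s%3],-1,[-2.5,-1.5,0,1.5][s//3]])
        q=least_squares(f,j0,bounds=(lo,hi))
        if best is None or q.cost<best.cost: best=q
    if yaw==1 or nm=="pl":print(half,yaw,nm,best.x,best.cost)
E
```

```text
[  60.73  416.34  512.16  -34.77    8.91 -129.16  264.27] [ 25.62  16.79  -5.89 -14.26  -2.77   3.47  12.73  -9.88   2.42]
0 0 pl [ 0.79  0.37 -0.25  0.38 -0.83 -2.63] 0.09153782441796178
0 1 pl [ 0.78  0.36 -0.25  0.38 -0.82 -2.6 ] 0.09239695562138446
0 1 pl+ [ 0.8   0.31 -0.25  0.44 -0.81 -2.65] 0.05049959230514609
0 1 pull [ 0.9   0.17 -0.25  0.35 -0.99 -2.64] 0.08615889672572066
0 1 dr [ 0.59  0.26 -0.25  0.23 -0.87 -2.28] 0.13181680451847091
0 1 drp [ 0.71  0.   -0.25  0.27 -1.05 -2.37] 0.09387480778520337
0 1 slot hi [-0.04  0.17 -0.25 -0.07 -0.58 -1.46] 0.005128499839277293
0 1 slot [-0.08  0.59 -0.25 -0.15 -0.78 -1.33] 0.376566195677459
0 1 hole hi [-0.28  0.28 -0.25 -0.37 -0.51 -0.99] 0.0040567598711669615
0 1 hole [-0.29  0.63 -0.25 -0.3  -0.67 -0.97] 0.23792855973139973
1 0 pl [ 0.79  0.37 -0.25  0.38 -0.83  0.51] 0.09153782441987995
1 1 pl [ 0.78  0.36 -0.25  0.38 -0.82  0.54] 0.09239695562426996
1 1 pl+ [ 0.8   0.31 -0.25  0.44 -0.81  0.49] 0.05049959231857247
1 1 pull [ 0.9   0.17 -0.25  0.35 -0.99  0.5 ] 0.08615889671902646
1 1 dr [ 0.59  0.26 -0.25  0.23 -0.87  0.86] 0.13181680449872427
1 1 drp [ 0.71  0.   -0.25  0.27 -1.05  0.77] 0.09387480781166575
1 1 slot hi [-0.04  0.17 -0.25 -0.07 -0.58  1.68] 0.00512849983958597
1 1 slot [-0.08  0.59 -0.25 -0.15 -0.78  1.81] 0.37656619572577243
1 1 hole hi [-0.28  0.28 -0.25 -0.37 -0.51  2.16] 0.004056759871220927
1 1 hole [-0.29  0.63 -0.25 -0.3  -0.67  2.17] 0.23792855976307575
```

```bash
python3 - <<'E'
from kin import *
from bench import *
np.set_printoptions(precision=2,suppress=True)
st=read_state()
C=fk(st["joints"],np.zeros(7))[1]*Rt.from_euler('x',-st["joints"][5]); C=C.inv()*Rt.from_quat(st["ee_rot"])
for tilt in(30,38):
 for yaw in(1,):
  for j1 in(.6,.75,.9):
   o=[]
   for phi in(.1,.3,.5,.7):
    M=(Rt.from_euler('z',j1)*Rt.from_euler('y',phi)).inv()*target_R(yaw,tilt)*C.inv()
    a=M.as_euler('XYX') # rx(-j4) ry(-j5) rx(-j6)
    if a[1]<0:a=np.array([a[0]+np.pi,-a[1],a[2]+np.pi])
    a=-((a+np.pi)%(2*np.pi)-np.pi);o.append(a.round(2))
   print(tilt,j1,*o)
E
```

```text
30 0.6 [ 0.32 -1.04 -2.26] [ 0.37 -0.86 -2.34] [ 0.46 -0.67 -2.46] [ 0.61 -0.5  -2.64]
30 0.75 [ 0.39 -1.1  -2.42] [ 0.44 -0.91 -2.51] [ 0.52 -0.74 -2.64] [ 0.67 -0.57 -2.82]
30 0.9 [ 0.44 -1.16 -2.57] [ 0.48 -0.98 -2.67] [ 0.57 -0.8  -2.8 ] [ 0.7  -0.64 -2.98]
38 0.6 [ 0.43 -0.94 -2.32] [ 0.51 -0.76 -2.44] [ 0.65 -0.59 -2.61] [ 0.9  -0.45 -2.89]
38 0.75 [ 0.51 -1.01 -2.48] [ 0.59 -0.84 -2.61] [ 0.72 -0.68 -2.78] [ 0.93 -0.54 -3.04]
38 0.9 [ 0.57 -1.08 -2.62] [ 0.64 -0.92 -2.76] [ 0.76 -0.77 -2.93] [ 0.94 -0.63  3.12]
```

```bash
cat >> h.py <<'E'
def wproj(d,p):
    E=d["extrinsics"];c=E[:3,:3].T@(np.asarray(p,float)-E[:3,3]);K=d["mtx"]
    v=np.array([c[0],-c[1],-c[2]]);h=np.hypot(v[0],v[1]);th=np.arctan2(h,v[2])
    return np.array([K[0,2],K[1,2]])+K[0,0]*th*v[:2]/h
def wray(d,px):
    K=d["mtx"];E=d["extrinsics"];u=(np.array(px)-[K[0,2],K[1,2]])/K[0,0];th=np.linalg.norm(u);u=u/max(th,1e-9)*np.sin(th)
    return E[:3,3],E[:3,:3]@np.array([u[0],-u[1],-np.cos(th)])
E
python3 - <<'E'
from h import *
np.set_printoptions(precision=1,suppress=True)
w=load("w1.npz");t=load("top0.npz");s=load("scene0.npz")
P={"drv":(576.4,177.3),"pl":(574.4,298.8)}
im=w["image"].copy()
for k,hs in(("drv",(278.5,193.5,93.5)),("pl",(259.5,219.5,193.5))):
  for z in hs:
    q=wproj(w,(*P[k],z));cv2.circle(im,tuple(np.int32(q.round())),2,(0,255,0) if k=="drv" else (255,0,255),-1)
    print(k,z,q,proj(t,(*P[k],z)))
for p in [(628.6,-145.5,115),(630.9,-270.7,115)]: print("caddy",wproj(w,p))
cv2.imwrite("pics/w1a.png",np.clip(cv2.resize(im[200:400,320:560],(792,660),interpolation=cv2.INTER_CUBIC)[:598]*1.6,0,255).astype(np.uint8)[:,:,::-1])
E
```

```text
drv 278.5 [359.6 371.1] [208.4 201.1]
drv 193.5 [355.7 282.8] [219.5 215.2]
drv 93.5 [351.1 204.4] [229.9 228.5]
pl 259.5 [493.3 343.4] [139.4 199.9]
pl 219.5 [484.5 304.6] [148.3 206.8]
pl 193.5 [478.7 281.3] [153.6 211. ]
caddy [ 98.4 244.9]
caddy [ 34.  244.4]
```

View pics/w1a.png

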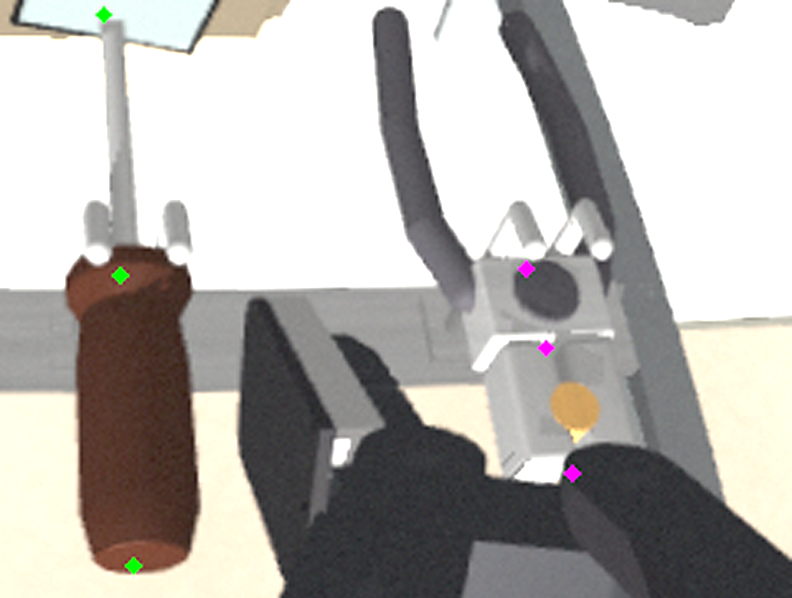

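The predicted points for driver (green) and pliers (magenta) fall on the tools to within about 3 px, a little left. I cross-check with the hook tips, which are 120 mm apart.

```bash
python3 - <<'E'
from h import *
from bench import *
np.set_printoptions(precision=2,suppress=True)
w=load("w1.npz")
for n,px in(("dr tips",(361.5,276.3)),("pl tips",(492.7,274.8)),):
    o,v=wray(w,px);print(n,o+v*(205-o[2])/v[2])
o,v=wray(w,(99.5,243));print("slot?",o+v*(115-o[2])/v[2])
# driver top from top+wrist triangulation
t=load("top0.npz")
for a,b in(((208.4,201.1),(363,368.8)),):
    A=[];B=[]
    for o,v in(ray(t,a),wray(w,b)):
        v=v/np.linalg.norm(v);M=np.eye(3)-np.outer(v,v);A.append(M);B.append(M@o)
    x,r,_,_=np.linalg.lstsq(np.vstack(A),np.hstack(B),rcond=None);print("drv top tri",x,r)
st=read_state();R=Rt.from_quat(st["ee_rot"])
for g in((505,300.5,300),(574,300.5,239.5)): print(delta(st,g))
print(R.as_matrix().T@[1,0,0],R.as_matrix().T@[0,0,1],np.degrees(np.arccos(-R.as_matrix()[2,2])))
E
```

```text
dr tips [548.04 179.11 205.  ]
pl tips [545.82 299.21 205.  ]
slot? [ 624.51 -141.51  115.  ]
drv top tri [577.21 179.15 275.96] [2.5]
[-6.48 15.68  6.75]
[-8.38 15.66 15.72]
[-0.8  -0.01  0.6 ] [-0.6  -0.01 -0.8 ] 36.768436641882396
```

```bash
python3 - <<'E'
from h import *
from bench import *
np.set_printoptions(precision=2,suppress=True)
st=read_state();print(delta(st,(520,299,312)),np.degrees((Rt.from_quat(st["ee_rot"]).inv()*target_R(1,37)).as_rotvec()))
E
```

```text
[-8.39 15.5   6.68] [-0.67 -0.24  0.02]
```

Call:
servo_tool:
  rows:
    - [0.7, -1.68, 3.1, 1.33, -0.13, 0, 0]
    - [0.7, -1.68, 3.1, 1.33, -0.13, 0, 0]
    - [0.7, -1.68, 3.1, 1.33, -0.13, 0, 0]
    - [0.7, -1.68, 3.1, 1.33, -0.13, 0, 0]
    - [0.7, -1.68, 3.1, 1.33, -0.13, 0, 0]
    - [0.7, 0, 0, 0, 0, 0, 0]
    - [0.7, 0, 0, 0, 0, 0, 0]
    - [0.7, 0, 0, 0, 0, 0, 0]

```text
clock: 3.95
position: [528.4, 292.4, 315.2]
ee_rot: [-0.011, 0.952, 0.003, 0.307]
contact_force: [-0.5, 0.5, -0.2]
gripper_width: 59.8
```

```bash
cat > q.py <<'E'
import sys
from h import *
from bench import *
np.set_printoptions(precision=2,suppress=True)
st=read_state();g=eval(sys.argv[1]);tilt=float(sys.argv[2]) if len(sys.argv)>2 else 37
print("clk",st["clock"],"grasp",grasp(st),"j",st["joints"],"\nF",st["contact_force"],"w",st["gripper_width"],"\nshift",delta(st,g),"turn",np.degrees((Rt.from_quat(st["ee_rot"]).inv()*target_R(1,tilt)).as_rotvec()))
E
python3 q.py "(574.5,299,239.5)"
```

```text
clk 3.95 grasp [523.7  292.26 321.7 ] j [ 0.9   0.09 -0.61  0.86 -0.64 -3.1 ] 
F [-0.5   0.46 -0.22] w 59.75565300929922 
shift [0.67 0.57 9.65] turn [ 0.14 -1.24  0.32]
```

Call:
servo_tool:
  rows:
    - [0.7, 0, 0.3, 0, 0, 1.4, 0.15]
    - [0.7, 0, 0.3, 0, 0, 1.4, 0.15]
    - [0.7, 0, 0, 0, 0, 0, 0]
    - [0.7, 0, 0, 0, 0, 0, 0]

```text
clock: 4.35
position: [528.2, 299.3, 315.9]
ee_rot: [-0.009, 0.959, 0.004, 0.284]
contact_force: [-0.3, -0.9, -0.3]
gripper_width: 59.5
```

```bash
python3 q.py "(574.5,299,239.5)" 33
```

```text
clk 4.35 grasp [523.84 299.16 322.63] j [ 0.92  0.1  -0.54  0.74 -0.69 -3.  ] 
F [-0.31 -0.93 -0.26] w 59.456059392435 
shift [ 0.29 -0.14  9.73] turn [0.21 0.04 0.07]
```

Call:
servo_tool:
  rows:
    - [0.7, 0.05, -0.02, 1.8, 0, 0, 0]
    - [0.7, 0.05, -0.02, 1.8, 0, 0, 0]
    - [0.7, 0.05, -0.02, 1.8, 0, 0, 0]
    - [0.7, 0.05, -0.02, 1.6, 0, 0, 0]
    - [0.7, 0.05, -0.02, 1.4, 0, 0, 0]
    - [0.7, 0.05, -0.02, 1.3, 0, 0, 0]
    - [0.7, 0, 0, 0, 0, 0, 0]
    - [0.7, 0, 0, 0, 0, 0, 0]

```text
clock: 5.15
position: [582.7, 298.9, 240.1]
ee_rot: [-0.012, 0.961, 0.004, 0.276]
contact_force: [0.1, -0.5, 1.1]
gripper_width: 60.2
```

```bash
python3 q.py "(574.5,299,239.5)" 33; python3 - <<'E'
from h import *
from bench import *
d=get_image("wrist");a=d["image"][180:480,330-130:330+270];cv2.imwrite("pics/w2.png",np.clip(cv2.resize(d["image"][200:440,160:480],(800,600))*1.7,0,255).astype(np.uint8)[:,:,::-1])
E
```

```text
clk 5.15 grasp [578.45 298.81 246.84] j [ 0.79  0.24 -0.59  0.9  -0.49 -3.1 ] 
F [ 0.13 -0.53  1.08] w 60.20950509639454 
shift [0.72 0.03 0.41] turn [ 0.29 -0.92  0.39]
```

View pics/w2.png

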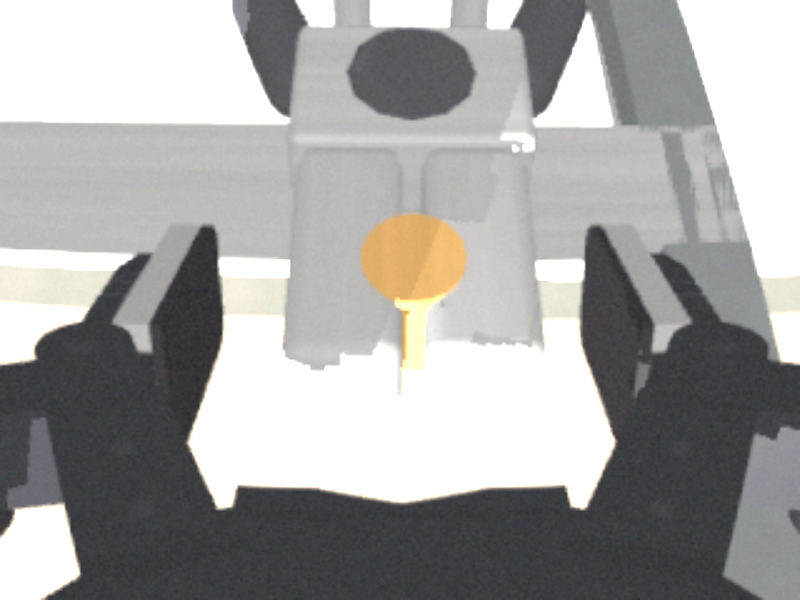

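The head sits centred between the fingers (mid 414 against 400 px, about 1.5 mm). I'll take off 2° of lean to free joint 6, lower slightly and close.

Call:
servo_tool:
  rows:
    - [0.7, 0.3, 0.06, 0.15, 0, 1, 0.2]
    - [0.7, 0.3, 0.06, 0.15, 0, 1, 0.2]
    - [0.7, 0, 0, 0, 0, 0, 0]
    - [0.7, 0, 0, 0, 0, 0, 0]

```text
clock: 5.6
position: [578.7, 300.5, 234.9]
ee_rot: [-0.01, 0.966, 0.005, 0.26]
contact_force: [0.5, 0.0, -0.5]
gripper_width: 59.5
```

```bash
python3 q.py "(573.5,299.5,240)" 30.5
```

```text
clk 5.6 grasp [574.72 300.42 241.84] j [ 0.81  0.25 -0.56  0.8  -0.51 -3.02] 
F [ 0.53  0.02 -0.45] w 59.523069435813014 
shift [ 0.2  -0.09  0.1 ] turn [ 0.34 -0.37  0.04]
```

Call:
servo_tool:
  rows:
    - [0.5, 0, 0, 0, 0, 0, 0]
    - [0.4, 0, 0, 0, 0, 0, 0]
    - [0.2, 0, 0, 0, 0, 0, 0]
    - [0, 0, 0, 0, 0, 0, 0]
    - [0, 0, 0, 0, 0, 0, 0]
    - [0, 0, 0, 0, 0, 0, 0]
    - [0, 0, 0, 0, 0, 0, 0]

```text
clock: 6.3
position: [578.9, 300.1, 234.6]
ee_rot: [-0.009, 0.966, 0.005, 0.26]
contact_force: [-3.5, 0.2, 3.7]
gripper_width: 35.4
```

```bash
python3 q.py "grasp(st)+[-4,0,22]" 30.1
```

```text
clk 6.3 grasp [574.86 300.02 241.48] j [ 0.81  0.25 -0.56  0.8  -0.51 -3.02] 
F [-3.54  0.18  3.66] w 35.3982019231432 
shift [-0.76  0.02 -2.1 ] turn [ 0.29 -0.02  0.02]
```

Call:
servo_tool:
  rows:
    - [0, -0.19, 0, -0.55, 0, 0, 0]
    - [0, -0.19, 0, -0.55, 0, 0, 0]
    - [0, -0.19, 0, -0.55, 0, 0, 0]
    - [0, -0.19, 0, -0.55, 0, 0, 0]
    - [0, 0, 0, 0, 0, 0, 0]
    - [0, 0, 0, 0, 0, 0, 0]

```text
clock: 6.9
position: [574.3, 299.9, 257.1]
ee_rot: [-0.009, 0.966, 0.005, 0.259]
contact_force: [0.2, -0.4, -2.7]
gripper_width: 35.1
```

```bash
python3 q.py "(500,300,275)" 30.1
```

```text
clk 6.9 grasp [570.28 299.82 264.06] j [ 0.83  0.22 -0.52  0.73 -0.57 -2.96] 
F [ 0.24 -0.37 -2.74] w 35.088189737959624 
shift [ 5.53  0.16 -4.47] turn [ 0.29 -0.04  0.01]
```

Call:
servo_tool:
  rows:
    - [0, 0.79, 0.02, -0.64, 0, 0, 0]
    - [0, 0.79, 0.02, -0.64, 0, 0, 0]
    - [0, 0.79, 0.02, -0.64, 0, 0, 0]
    - [0, 0.79, 0.02, -0.64, 0, 0, 0]
    - [0, 0.79, 0.02, -0.64, 0, 0, 0]
    - [0, 0.79, 0.02, -0.64, 0, 0, 0]
    - [0, 0.79, 0.02, -0.64, 0, 0, 0]
    - [0, 0, 0, 0, 0, 0, 0]

```text
clock: 7.7
position: [503.0, 299.9, 268.6]
ee_rot: [-0.01, 0.966, 0.005, 0.259]
contact_force: [0.1, 0.0, -2.8]
gripper_width: 35.3
```

```bash
python3 q.py "(500,300,310)" 30.1;python3 q.py "(500,-145,310)" 30.1
```

```text
clk 7.7 grasp [499.   299.79 275.56] j [ 0.94  0.12 -0.62  0.74 -0.63 -3.06] 
F [ 0.13  0.02 -2.85] w 35.30609405672921 
shift [-1.81  0.03 -2.93] turn [ 0.34 -0.02  0.06]
clk 7.7 grasp [499.   299.79 275.56] j [ 0.94  0.12 -0.62  0.74 -0.63 -3.06] 
F [ 0.13  0.02 -2.85] w 35.30609405672921 
shift [ -1.09 -44.45  -3.58] turn [ 0.34 -0.02  0.06]
```

Call:
servo_tool:
  rows:
    - [0, -0.5, -1.5, -0.8, 0, 0, 0]
    - [0, -0.5, -3, -0.8, 0, 0, 0]
    - [0, -0.5, -3.8, -0.8, 0, 0, 0]
    - [0, -0.3, -3.8, -0.5, 0, 0, 0]
    - [0, 0, -3.8, 0, 0, 0, 0]
    - [0, 0, -3.8, 0, 0, 0, 0]
    - [0, 0, -3.8, 0, 0, 0, 0]
    - [0, 0, -3.8, 0, 0, 0, 0]
    - [0, 0, -3.8, 0, 0, 0, 0]
    - [0, 0, -3.8, 0, 0, 0, 0]
    - [0, 0, -3.8, 0, 0, 0, 0]
    - [0, 0, -3, 0, 0, 0, 0]

```text
clock: 8.9
position: [513.1, -119.0, 300.6]
ee_rot: [-0.009, 0.966, 0.005, 0.259]
contact_force: [0.7, 0.2, -3.8]
gripper_width: 35.3
```

Call:
servo_tool:
  rows:
    - [0, 0, -1.8, 0, 0, 0, 0]
    - [0, 0, -0.7, 0, 0, 0, 0]
    - [0, 0, 0, 0, 0, 0, 0]
    - [0, 0, 0, 0, 0, 0, 0]
    - [0, 0, 0, 0, 0, 0, 0]

```text
clock: 9.4
position: [513.9, -141.7, 300.2]
ee_rot: [-0.01, 0.966, 0.005, 0.259]
contact_force: [0.0, 0.6, -3.2]
gripper_width: 35.3
```

```bash
python3 q.py "(628,-145.5,305)" 30.1
```

```text
clk 9.4 grasp [ 509.85 -141.83  307.16] j [ 0.04 -0.03 -0.47  0.01 -0.61 -1.6 ] 
F [ 0.04  0.61 -3.19] w 35.326483876903275 
shift [-10.11  -0.61   6.09] turn [ 0.3  -0.08  0.06]
```

Call:
servo_tool:
  rows:
    - [0, -1, -0.1, 0.6, 0, 0, 0]
    - [0, -2, -0.1, 1.2, 0, 0, 0]
    - [0, -2, -0.1, 1.2, 0, 0, 0]
    - [0, -2, -0.1, 1.2, 0, 0, 0]
    - [0, -2, -0.1, 1.2, 0, 0, 0]
    - [0, -1.1, -0.1, 0.7, 0, 0, 0]
    - [0, 0, 0, 0, 0, 0, 0]
    - [0, 0, 0, 0, 0, 0, 0]
    - [0, 0, 0, 0, 0, 0, 0]

```text
clock: 10.3
position: [631.4, -145.7, 298.2]
ee_rot: [-0.009, 0.966, 0.005, 0.259]
contact_force: [-0.5, -0.2, -3.2]
gripper_width: 35.5
```

```bash
python3 q.py "(628,-145.5,275)" 30.1; python3 - <<'E'
from h import *
from bench import *
s=get_image("scene");t=get_image("wrist");np.savez("s2.npz",**s);np.savez("w3.npz",**t)
a=cv2.resize(s["image"][200:330,150:330],(415,300));b=cv2.resize(t["image"],(400,300))
cv2.imwrite("pics/p1.png",np.clip(np.hstack([cv2.resize(s["image"][200:320,180:300],(400,400)),cv2.resize(t["image"][80:320,200:440],(400,400))])*1.6,0,255).astype(np.uint8)[:,:,::-1])
E
```

```text
clk 10.3 grasp [ 627.43 -145.82  305.12] j [ 0.02  0.18 -0.24 -0.01 -0.63 -1.57] 
F [-0.51 -0.18 -3.16] w 35.52417055011582 
shift [1.46 0.02 2.64] turn [ 0.29 -0.07  0.02]
```

View pics/p1.png

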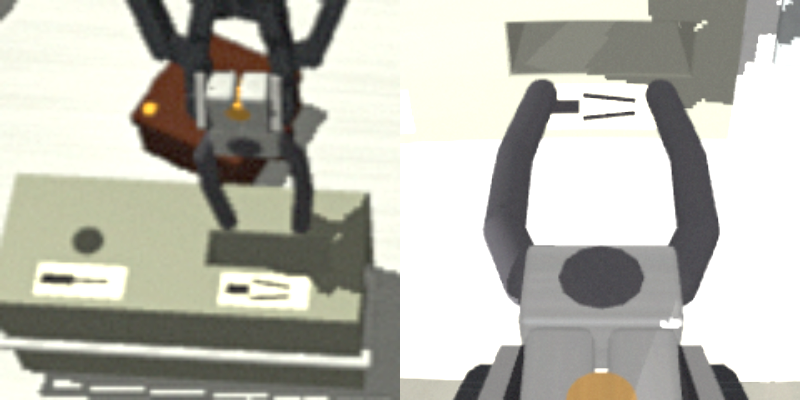

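The handles hang below the head, with tips in the scene at about (248,267) and (271,268). The slot is seen behind them. I cast rays to compare tips with slot.

```bash
python3 - <<'E'
from h import *
np.set_printoptions(precision=1,suppress=True)
s=load("s2.npz");w=load("w3.npz")
for z in(151,157): print("tips scene",onz(s,(248.4,266.6),z),onz(s,(270.9,268.4),z))
def won(px,z):
    o,v=wray(w,px);return o+v*(z-o[2])/v[2]
for z in(151,157):print("tips wrist",won((285.8,135.2),z),won((356,135.2),z))
print("slot wrist",won((320,108.8),115), "slot corners", won((200+107/1.667,80+22/1.667),115),won((200+292/1.667,80+22/1.667),115),won((200+110/1.667,80+75/1.667),115))
E
```

```text
tips scene [ 630.6 -169.   151. ] [ 631.1 -118.7  151. ]
tips scene [ 633.8 -167.9  157. ] [ 634.3 -117.9  157. ]
tips wrist [ 632.1 -169.1  151. ] [ 631.2 -120.9  151. ]
tips wrist [ 628.8 -168.6  157. ] [ 628.  -121.6  157. ]
slot wrist [ 627.9 -145.6  115. ] slot corners [ 614.8 -187.5  115. ] [ 613.2 -104.6  115. ] [ 642.1 -187.6  115. ]
```

Call:
servo_tool:
  rows:
    - [0, 0.78, 0.02, 1.28, 0, 0, 0]
    - [0, 0.78, 0.02, 1.28, 0, 0, 0]
    - [0, 0.78, 0.01, 1.3, 0, 0, 0]
    - [0, 0.77, 0, 1.31, 0, 0, 0]
    - [0, 0, 0, 0, 0, 0, 0]
    - [0, 0, 0, 0, 0, 0, 0]

```text
clock: 11.0
position: [631.2, -145.2, 238.7]
ee_rot: [-0.009, 0.966, 0.004, 0.26]
contact_force: [0.7, 0.1, -1.3]
gripper_width: 35.5
```

```bash
python3 q.py "(627,-145.5,166)" 30.1
```

```text
clk 11.0 grasp [ 627.16 -145.29  245.59] j [ 0.02  0.23 -0.33 -0.   -0.49 -1.57] 
F [ 0.75  0.08 -1.26] w 35.52053731295361 
shift [ 4.01 -0.05  6.88] turn [0.26 0.01 0.05]
```

Call:
servo_tool:
  rows:
    - [0, 0.67, 0, 1.15, 0, 0, 0]
    - [0, 0.67, 0, 1.15, 0, 0, 0]
    - [0, 0.67, 0, 1.15, 0, 0, 0]
    - [0, 0.67, 0, 1.15, 0, 0, 0]
    - [0, 0.67, 0, 1.15, 0, 0, 0]
    - [0, 0.66, 0, 1.13, 0, 0, 0]
    - [0, 0, 0, 0, 0, 0, 0]
    - [0, 0, 0, 0, 0, 0, 0]

```text
clock: 11.8
position: [631.8, -144.8, 159.8]
ee_rot: [-0.01, 0.965, 0.004, 0.26]
contact_force: [0.2, -0.3, -2.2]
gripper_width: 35.0
```

```bash
python3 q.py "(627,-145.5,160)" 30.1
```

```text
clk 11.8 grasp [ 627.78 -144.94  166.71] j [ 0.02  0.32 -0.43 -0.01 -0.29 -1.57] 
F [ 0.17 -0.33 -2.17] w 34.988655900094855 
shift [ 0.41 -0.06  0.54] turn [0.27 0.1  0.06]
```

Call:
servo_tool:
  rows:
    - [0, 0.08, 0, 0.13, 0, 0, 0]
    - [0, 0.08, 0, 0.13, 0, 0, 0]
    - [0, 0.08, 0, 0.13, 0, 0, 0]
    - [0, 0, 0, 0, 0, 0, 0]
    - [0, 0, 0, 0, 0, 0, 0]

```text
clock: 12.3
position: [630.8, -144.8, 153.8]
ee_rot: [-0.009, 0.966, 0.005, 0.259]
contact_force: [-0.3, 0.8, -2.8]
gripper_width: 35.3
```

Call:
servo_tool:
  rows:
    - [0, 0.05, 0, 0.09, 0, 0, 0]
    - [0, 0.05, 0, 0.09, 0, 0, 0]
    - [0, 0, 0, 0, 0, 0, 0]

```text
clock: 12.6
position: [631.5, -144.7, 153.3]
ee_rot: [-0.01, 0.965, 0.004, 0.261]
contact_force: [-2.9, 0.6, 4.6]
gripper_width: 35.1
```

```bash
python3 q.py "(627,-145.5,160)" 30.1
```

```text
clk 12.6 grasp [ 627.48 -144.85  160.24] j [ 0.02  0.33 -0.44 -0.01 -0.27 -1.57] 
F [-2.86  0.56  4.63] w 35.136235960630934 
shift [ 0.05 -0.06 -0.  ] turn [0.27 0.11 0.06]
```

The pliers stand on the floor: grasp z is 160.2 as expected, and Fz went from -3 to +5 N. I'll release gently and back out along the tool axis.

Call:
servo_tool:
  rows:
    - [0.4, 0, 0, 0, 0, 0, 0]
    - [0.5, 0, 0, 0, 0, 0, 0]
    - [0.6, 0, 0, 0, 0, 0, 0]
    - [0.6, 0, 0, 0, 0, 0, 0]
    - [0.6, 0, 0, 0, 0, 0, 0]
    - [0.6, 0, 0, -1, 0, 0, 0]
    - [0.6, 0, 0, -2, 0, 0, 0]
    - [0.6, 0, 0, -3, 0, 0, 0]
    - [0.6, 0, 0, -4, 0, 0, 0]
    - [0.6, 0, 0, -4, 0, 0, 0]
    - [0.6, 0, 0, 0, 0, 0, 0]
    - [0.6, 0, 0, 0, 0, 0, 0]

```text
clock: 13.8
position: [560.4, -146.7, 274.8]
ee_rot: [-0.009, 0.965, 0.005, 0.261]
contact_force: [0.1, -0.7, -0.5]
gripper_width: 51.3
```

```bash
python3 q.py "(500,-100,325)" 34;python3 - <<'E'
from h import *
from bench import *
s=get_image("scene");t=get_image("wrist");np.savez("w4.npz",**t);np.savez("s4.npz",**s)
cv2.imwrite("pics/p2.png",np.clip(np.hstack([cv2.resize(s["image"][200:320,180:300],(400,400)),cv2.resize(t["image"][80:320,200:440],(400,400))])*1.6,0,255).astype(np.uint8)[:,:,::-1])
E
```

```text
clk 13.8 grasp [ 556.33 -146.78  281.67] j [ 0.02  0.07 -0.42 -0.01 -0.55 -1.57] 
F [ 0.11 -0.67 -0.54] w 51.25784181403315 
shift [ 2.61  4.81 -6.52] turn [ 0.29 -3.74 -0.01]
```

View pics/p2.png

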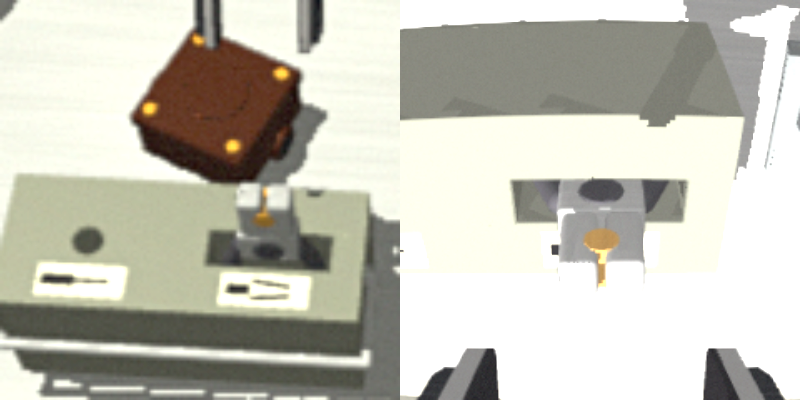

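The pliers stand upright in the slot and the fingers are clear. For the driver I take tilt 37° and yaw 8°, since the handle is round and that spares joint 6.

```bash
python3 - <<'E'
from h import *
from bench import *
np.set_printoptions(precision=2,suppress=True)
t=load("top0.npz");print("punch low",onz(t,(165.5,185.5),310),"spanner low",onz(t,(239,187),310))
st=read_state();R=target_R(8,37)
print(np.degrees((Rt.from_quat(st["ee_rot"]).inv()*R).as_rotvec()),delta(st,(490,-90,325)))
print("world +y in final tool",R.as_matrix().T@[0,1,0])
E
```

```text
punch low [587.02 239.4  310.  ] spanner low [594.23 123.51 310.  ]
[-3.57 -6.99 -5.86] [ 3.35  5.82 -7.21]
world +y in final tool [-0.11  0.99  0.08]
```

Call:
servo_tool:
  rows:
    - [0.6, 0.85, 1.4, -1.8, -0.5, -1.75, -0.85]
    - [0.6, 0.85, 1.4, -1.8, -0.5, -1.75, -0.85]
    - [0.6, 0.85, 1.4, -1.8, -0.5, -1.75, -0.85]
    - [0.6, 0.85, 1.4, -1.8, -0.5, -1.75, -0.85]
    - [0.6, -0.2, 3.8, 0.2, 0, 0, 0]
    - [0.6, -0.2, 3.8, 0.2, 0, 0, 0]
    - [0.6, -0.2, 3.8, 0.2, 0, 0, 0]
    - [0.6, -0.2, 3.8, 0.2, 0, 0, 0]
    - [0.6, -0.2, 3.8, 0.2, 0, 0, 0]
    - [0.6, -0.2, 3.8, 0.2, 0, 0, 0]
    - [0.6, 0, 0, 0, 0, 0, 0]
    - [0.6, 0, 0, 0, 0, 0, 0]

```text
clock: 15.1
position: [487.5, 127.4, 311.1]
ee_rot: [-0.043, 0.948, 0.013, 0.316]
contact_force: [0.5, -0.3, -0.2]
gripper_width: 51.5
```

```bash
sed -i 's/target_R(1,tilt)/target_R(float(sys.argv[3]) if len(sys.argv)>3 else 1,tilt)/' q.py; python3 q.py "(523,174,315)" 37 5
```

```text
clk 15.1 grasp [482.72 126.97 317.45] j [ 0.66 -0.15 -0.84  0.84 -0.45 -2.84] 
F [ 0.48 -0.29 -0.23] w 51.5085570561791 
shift [-3.41  4.33  2.84] turn [-0.03 -0.18  0.16]
```

Call:
servo_tool:
  rows:
    - [0.6, -0.85, 1.08, 0.71, 0, 0, 0]
    - [0.6, -0.85, 1.08, 0.71, 0, 0, 0]
    - [0.6, -0.85, 1.08, 0.71, 0, 0, 0]
    - [0.6, -0.85, 1.08, 0.71, 0, 0, 0]
    - [0.6, 0, 0, 0, 0, 0, 0]
    - [0.6, 0, 0, 0, 0, 0, 0]
    - [0.6, 0, 0, 0, 0, 0, 0]

```text
clock: 15.8
position: [527.8, 173.4, 310.4]
ee_rot: [-0.041, 0.947, 0.014, 0.317]
contact_force: [-0.0, 0.4, 1.0]
gripper_width: 51.1
```

```bash
python3 q.py "(575.5,179,241.5)" 37 5; python3 - <<'E'
from h import *
from bench import *
d=get_image("wrist")
im=d["image"].astype(int);m=((im[...,0]-im[...,2]>18)&(im[...,0]<110)&(im[...,1]<.62*im[...,0])).astype(np.uint8);m[:200]=0
k,l,st,c=cv2.connectedComponentsWithStats(m)
for i in range(1,k):
    if st[i,4]>300: print(st[i],c[i])
for z in(278.5,241.5,193.5): print(z,wproj(d,(576.5,178.5,z)))
E
```

```text
clk 15.8 grasp [523.01 172.95 316.79] j [ 0.68 -0.04 -0.76  0.9  -0.44 -2.91] 
F [-0.05  0.36  1.03] w 51.14472409252832 
shift [0.31 0.15 9.19] turn [-0.02 -0.02  0.02]
[301 284  45  31 758] [321.85488127 301.58443272]
278.5 [322.45220608 307.38945788]
241.5 [322.26383154 253.12760726]
193.5 [322.03796528 196.90089227]
```

The handle's centre column in the wrist image is 321.9 against a predicted 322.3. I approach.

Call:
servo_tool:
  rows:
    - [0.6, 0.05, 0.02, 1.7, 0, 0, 0]
    - [0.6, 0.05, 0.02, 1.7, 0, 0, 0]
    - [0.6, 0.05, 0.02, 1.7, 0, 0, 0]
    - [0.6, 0.05, 0.02, 1.6, 0, 0, 0]
    - [0.6, 0.05, 0.02, 1.3, 0, 0, 0]
    - [0.6, 0.05, 0.02, 1.2, 0, 0, 0]
    - [0.6, 0, 0, 0, 0, 0, 0]
    - [0.6, 0, 0, 0, 0, 0, 0]

```text
clock: 16.65
position: [583.3, 177.1, 250.7]
ee_rot: [-0.044, 0.951, 0.014, 0.304]
contact_force: [0.0, 0.5, -0.2]
gripper_width: 51.3
```

```bash
python3 q.py "(575.5,179,241.5)" 37 5
```

```text
clk 16.65 grasp [578.7  176.71 257.22] j [ 0.5   0.12 -0.78  1.2  -0.25 -3.1 ] 
F [ 0.03  0.46 -0.15] w 51.27300593338796 
shift [1.15 0.26 1.11] turn [ 0.18 -1.52  0.28]
```

Call:
servo_tool:
  rows:
    - [0.6, 0.2, 0.1, -0.7, 0, 1.6, 0.5]
    - [0.6, 0.2, 0.1, -0.7, 0, 1.6, 0.5]
    - [0.6, 0.2, 0.1, -0.6, 0, 1.6, 0.5]
    - [0.6, 0, 0, 0, 0, 0, 0]
    - [0.6, 0, 0, 0, 0, 0, 0]

```text
clock: 17.15
position: [567.6, 178.8, 264.3]
ee_rot: [-0.033, 0.963, 0.016, 0.266]
contact_force: [-0.1, -0.0, -0.3]
gripper_width: 50.9
```

```bash
python3 q.py "(574.5,179,242)" 31 3
```

```text
clk 17.15 grasp [563.5  178.44 271.16] j [ 0.65  0.1  -0.65  0.68 -0.44 -2.72] 
F [-0.14 -0.05 -0.26] w 50.93422435255446 
shift [ 0.55 -0.06  3.07] turn [ 1.24 -0.08  0.61]
```

Call:
servo_tool:
  rows:
    - [0.6, 0.14, -0.02, 0.8, 0.4, 0, 0.2]
    - [0.6, 0.14, -0.01, 0.8, 0.4, 0, 0.2]
    - [0.6, 0.14, -0.01, 0.8, 0.4, 0, 0.2]
    - [0.6, 0.13, -0.01, 0.67, 0, 0, 0]
    - [0.6, 0, 0, 0, 0, 0, 0]
    - [0.6, 0, 0, 0, 0, 0, 0]

```text
clock: 17.75
position: [578.5, 178.0, 234.1]
ee_rot: [-0.025, 0.964, 0.007, 0.265]
contact_force: [0.3, 0.3, -0.3]
gripper_width: 51.0
```

```bash
python3 q.py "(574.5,179,242)" 31 3
```

```text
clk 17.75 grasp [574.43 177.76 241.  ] j [ 0.61  0.15 -0.7   0.85 -0.37 -2.87] 
F [ 0.27  0.26 -0.29] w 51.04994406574466 
shift [-0.06  0.12 -0.08] turn [-0.06 -0.2  -0.04]
```

Call:
servo_tool:
  rows:
    - [0.5, 0, 0.1, 0, 0, 0, 0]
    - [0.4, 0, 0, 0, 0, 0, 0]
    - [0.3, 0, 0, 0, 0, 0, 0]
    - [0, 0, 0, 0, 0, 0, 0]
    - [0, 0, 0, 0, 0, 0, 0]
    - [0, 0, 0, 0, 0, 0, 0]
    - [0, 0, 0, 0, 0, 0, 0]

```text
clock: 18.45
position: [579.0, 180.1, 235.4]
ee_rot: [-0.025, 0.964, 0.007, 0.266]
contact_force: [-2.2, 1.3, 4.3]
gripper_width: 29.2
```

```bash
python3 q.py "grasp(st)+[-1,0,22]" 31 3
```

```text
clk 18.45 grasp [574.9  179.85 242.22] j [ 0.61  0.15 -0.7   0.85 -0.37 -2.88] 
F [-2.19  1.34  4.27] w 29.150541710987536 
shift [-1.04  0.01 -1.94] turn [ 0.05 -0.08 -0.03]
```

Call:
servo_tool:
  rows:
    - [0, -0.26, 0, -0.48, 0, 0, 0]
    - [0, -0.26, 0, -0.49, 0, 0, 0]
    - [0, -0.26, 0, -0.49, 0, 0, 0]
    - [0, -0.26, 0, -0.49, 0, 0, 0]
    - [0, 0, 0, 0, 0, 0, 0]
    - [0, 0, 0, 0, 0, 0, 0]

```text
clock: 19.05
position: [577.5, 179.5, 256.4]
ee_rot: [-0.025, 0.964, 0.007, 0.266]
contact_force: [0.2, 0.2, -2.6]
gripper_width: 29.4
```

```bash
python3 q.py "(495,180,275)" 31 3
```

```text
clk 19.05 grasp [573.4  179.32 263.31] j [ 0.64  0.13 -0.65  0.73 -0.44 -2.77] 
F [ 0.2   0.16 -2.6 ] w 29.357792255687396 
shift [ 6.12  0.47 -5.01] turn [-0.02 -0.18 -0.04]
```

Call:
servo_tool:
  rows:
    - [0, 0.77, 0.06, -0.63, 0, 0, 0]
    - [0, 0.77, 0.06, -0.63, 0, 0, 0]
    - [0, 0.77, 0.06, -0.63, 0, 0, 0]
    - [0, 0.77, 0.06, -0.63, 0, 0, 0]
    - [0, 0.77, 0.06, -0.63, 0, 0, 0]
    - [0, 0.77, 0.06, -0.63, 0, 0, 0]
    - [0, 0.77, 0.06, -0.63, 0, 0, 0]
    - [0, 0.77, 0.06, -0.63, 0, 0, 0]
    - [0, 0, 0, 0, 0, 0, 0]

```text
clock: 19.95
position: [497.7, 180.3, 268.7]
ee_rot: [-0.025, 0.964, 0.007, 0.266]
contact_force: [1.4, -1.3, -1.6]
gripper_width: 29.2
```

```bash
python3 q.py "(495,-271,305)" 31 3
```

```text
clk 19.95 grasp [493.64 180.1  275.61] j [ 0.76 -0.01 -0.77  0.75 -0.51 -2.89] 
F [ 1.41 -1.32 -1.61] w 29.225731844314147 
shift [  0.4  -45.05  -3.7 ] turn [ 0.04 -0.13  0.  ]
```

Call:
servo_tool:
  rows:
    - [0, 0.03, -1.5, -0.3, 0, 0, 0]
    - [0, 0.03, -3, -0.3, 0, 0, 0]
    - [0, 0.03, -3.8, -0.3, 0, 0, 0]
    - [0, 0.03, -3.8, -0.3, 0, 0, 0]
    - [0, 0.03, -3.8, -0.3, 0, 0, 0]
    - [0, 0.03, -3.8, -0.3, 0, 0, 0]
    - [0, 0.03, -3.8, -0.3, 0, 0, 0]
    - [0, 0.03, -3.8, -0.3, 0, 0, 0]
    - [0, 0.03, -3.8, -0.3, 0, 0, 0]
    - [0, 0.03, -3.8, -0.3, 0, 0, 0]
    - [0, 0.03, -3.8, -0.3, 0, 0, 0]
    - [0, 0.03, -3, -0.3, 0, 0, 0]

```text
clock: 21.15
position: [499.0, -239.3, 297.6]
ee_rot: [-0.024, 0.964, 0.007, 0.266]
contact_force: [1.2, 0.2, -3.0]
gripper_width: 29.5
```

Call:
servo_tool:
  rows:
    - [0, 0, -2, 0, 0, 0, 0]
    - [0, 0, -1, 0, 0, 0, 0]
    - [0, 0, 0, 0, 0, 0, 0]
    - [0, 0, 0, 0, 0, 0, 0]
    - [0, 0, 0, 0, 0, 0, 0]

```text
clock: 21.65
position: [500.2, -266.0, 297.2]
ee_rot: [-0.026, 0.964, 0.007, 0.266]
contact_force: [-0.7, -0.5, -1.3]
gripper_width: 29.4
```

```bash
python3 q.py "(629,-271,295)" 31 3
```

```text
clk 21.65 grasp [ 496.15 -266.25  304.05] j [-0.31  0.06 -0.27 -0.27 -0.74 -1.05] 
F [-0.69 -0.47 -1.34] w 29.40848955882741 
shift [-10.91  -1.18   7.56] turn [ 0.06 -0.19  0.03]
```

Call:
servo_tool:
  rows:
    - [0, -1.2, -0.1, 0.8, 0, 0, 0]
    - [0, -2, -0.2, 1.4, 0, 0, 0]
    - [0, -2, -0.2, 1.4, 0, 0, 0]
    - [0, -2, -0.2, 1.4, 0, 0, 0]
    - [0, -2, -0.2, 1.4, 0, 0, 0]
    - [0, -1.7, -0.28, 1.16, 0, 0, 0]
    - [0, 0, 0, 0, 0, 0, 0]
    - [0, 0, 0, 0, 0, 0, 0]
    - [0, 0, 0, 0, 0, 0, 0]

```text
clock: 22.55
position: [633.0, -271.5, 288.3]
ee_rot: [-0.025, 0.964, 0.007, 0.266]
contact_force: [0.2, 0.6, -2.3]
gripper_width: 29.6
```

```bash
python3 q.py "(629,-271,275)" 31 3; python3 - <<'E'
from h import *
from bench import *
s=get_image("scene");t=get_image("wrist");np.savez("s5.npz",**s);np.savez("w5.npz",**t)
for z in(167,147): print(z,proj(s,(631,-271,z)),wproj(t,(631,-271,z)))
print("hole",proj(s,(631,-270.7,115)),wproj(t,(631,-270.7,115)))
cv2.imwrite("pics/p3.png",np.clip(np.hstack([cv2.resize(s["image"][220:300,170:250],(400,400),interpolation=cv2.INTER_CUBIC),cv2.resize(t["image"][60:260,220:420],(400,400),interpolation=cv2.INTER_CUBIC)])*1.5,0,255).astype(np.uint8)[:,:,::-1])
E
```

```text
clk 22.55 grasp [ 628.93 -271.74  295.15] j [-0.24  0.27 -0.06 -0.22 -0.73 -1.15] 
F [ 0.19  0.63 -2.26] w 29.55718938669917 
shift [1.02 0.07 1.74] turn [ 0.02 -0.17 -0.01]
167 [201.48036359 259.98234992] [322.03353695 149.18554251]
147 [203.17439092 264.39843843] [321.9017883  133.85034244]
hole [205.906127   271.19041227] [322.12717268 113.3459876 ]
```

View pics/p3.png

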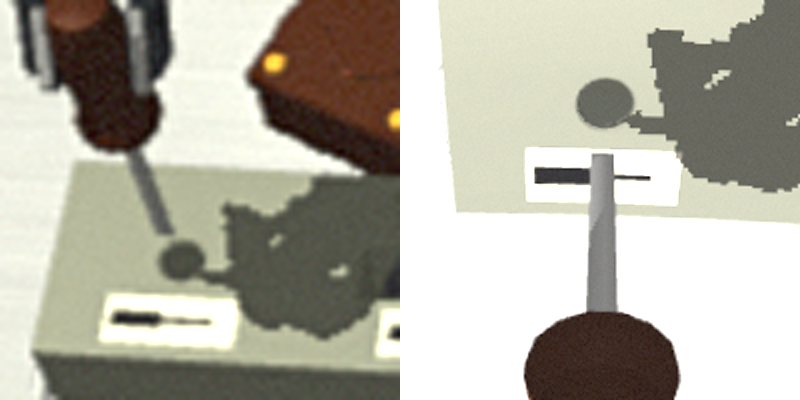

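The blade tip is at scene (203.4,266.6) and wrist (321,137.5). The hole is at scene (206.4,272) and wrist (322.5,111.5).

```bash
python3 - <<'E'
from h import *
np.set_printoptions(precision=1,suppress=True)
s=load("s5.npz");w=load("w5.npz")
A=[];B=[]
for o,v in(ray(s,(203.4,266.2)),wray(w,(321,137.8))):
    v=v/np.linalg.norm(v);M=np.eye(3)-np.outer(v,v);A.append(M);B.append(M@o)
x,r,_,_=np.linalg.lstsq(np.vstack(A),np.hstack(B),rcond=None);print("tip tri",x,r)
o,v=wray(w,(322.5,111.5));print("hole wrist",o+v*(115-o[2])/v[2],"hole scene",onz(s,(206.2,271.9),115))
print("tip scene@147",onz(s,(203.4,266.2),147));o,v=wray(w,(321,137.8));print("tip wrist@147",o+v*(147-o[2])/v[2])
E
```

```text
tip tri [ 634.8 -270.7  145.4] [0.9]
hole wrist [ 629.5 -270.5  115. ] hole scene [ 632.8 -269.7  115. ]
tip scene@147 [ 635.5 -269.6  147. ]
tip wrist@147 [ 634.1 -271.4  147. ]
```

```bash
python3 q.py "(625.5,-271.4,290)" 31 3;python3 q.py "(625.5,-271.4,240)" 31 3;python3 q.py "(625.5,-271.4,168)" 31 3
```

```text
clk 22.65 grasp [ 628.69 -272.08  295.61] j [-0.24  0.27 -0.06 -0.22 -0.73 -1.15] 
F [-0.08  0.81 -1.9 ] w 29.45726712962879 
shift [0.56 0.08 0.32] turn [-0.01 -0.13 -0.02]
clk 22.65 grasp [ 628.69 -272.08  295.61] j [-0.24  0.27 -0.06 -0.22 -0.73 -1.15] 
F [-0.08  0.81 -1.9 ] w 29.45726712962879 
shift [3.12 0.08 4.61] turn [-0.01 -0.13 -0.02]
clk 22.65 grasp [ 628.69 -272.08  295.61] j [-0.24  0.27 -0.06 -0.22 -0.73 -1.15] 
F [-0.08  0.81 -1.9 ] w 29.45726712962879 
shift [ 6.82  0.08 10.79] turn [-0.01 -0.13 -0.02]
```

Call:
servo_tool:
  rows:
    - [0, 0.56, 0.08, 0.32, 0, 0, 0]
    - [0, 0, 0, 0, 0, 0, 0]
    - [0, 0.51, 0, 0.86, 0, 0, 0]
    - [0, 0.51, 0, 0.86, 0, 0, 0]
    - [0, 0.51, 0, 0.86, 0, 0, 0]
    - [0, 0.51, 0, 0.86, 0, 0, 0]
    - [0, 0.51, 0, 0.86, 0, 0, 0]
    - [0, 0, 0, 0, 0, 0, 0]
    - [0, 0, 0, 0, 0, 0, 0]

```text
clock: 23.55
position: [630.3, -271.6, 232.4]
ee_rot: [-0.025, 0.964, 0.007, 0.266]
contact_force: [-0.5, -0.3, -0.7]
gripper_width: 29.3
```

```bash
python3 q.py "(625.5,-271.4,170)" 31 3
```

```text
clk 23.55 grasp [ 626.17 -271.79  239.26] j [-0.24  0.31 -0.13 -0.26 -0.62 -1.1 ] 
F [-0.51 -0.29 -0.73] w 29.330545573978267 
shift [3.6  0.04 5.91] turn [-0.01 -0.18 -0.02]
```

Call:
servo_tool:
  rows:
    - [0, 0.6, 0.01, 0.99, 0, 0, 0]
    - [0, 0.6, 0.01, 0.99, 0, 0, 0]
    - [0, 0.6, 0.01, 0.99, 0, 0, 0]
    - [0, 0.6, 0.01, 0.99, 0, 0, 0]
    - [0, 0.6, 0, 0.99, 0, 0, 0]
    - [0, 0.6, 0, 0.99, 0, 0, 0]
    - [0, 0, 0, 0, 0, 0, 0]
    - [0, 0, 0, 0, 0, 0, 0]

```text
clock: 24.35
position: [629.8, -271.2, 163.0]
ee_rot: [-0.025, 0.964, 0.007, 0.266]
contact_force: [0.6, -0.1, -0.8]
gripper_width: 29.3
```

Call:
servo_tool:
  rows:
    - [0, 0.08, 0, 0.13, 0, 0, 0]
    - [0, 0.08, 0, 0.13, 0, 0, 0]
    - [0, 0, 0, 0, 0, 0, 0]
    - [0, 0, 0, 0, 0, 0, 0]

```text
clock: 24.75
position: [629.7, -271.1, 160.5]
ee_rot: [-0.025, 0.964, 0.007, 0.266]
contact_force: [0.7, 0.2, -1.4]
gripper_width: 29.2
```

```bash
python3 q.py "(625.5,-271.4,163.7)" 31 3
```

```text
clk 24.75 grasp [ 625.59 -271.32  167.41] j [-0.25  0.39 -0.2  -0.33 -0.49 -1.02] 
F [ 0.67  0.22 -1.38] w 29.207954549241684 
shift [ 0.2  -0.01  0.31] turn [-0.02 -0.13 -0.02]
```

Call:
servo_tool:
  rows:
    - [0, 0.05, 0, 0.09, 0, 0, 0]
    - [0, 0.05, 0, 0.09, 0, 0, 0]
    - [0, 0.05, 0, 0.09, 0, 0, 0]
    - [0, 0, 0, 0, 0, 0, 0]
    - [0, 0, 0, 0, 0, 0, 0]

```text
clock: 25.25
position: [629.7, -271.1, 157.0]
ee_rot: [-0.025, 0.964, 0.007, 0.266]
contact_force: [1.1, -0.6, -1.6]
gripper_width: 29.5
```

Call:
servo_tool:
  rows:
    - [0, 0.05, 0, 0.09, 0, 0, 0]
    - [0, 0.05, 0, 0.09, 0, 0, 0]
    - [0, 0, 0, 0, 0, 0, 0]
    - [0, 0, 0, 0, 0, 0, 0]

```text
clock: 25.65
position: [630.2, -271.2, 157.0]
ee_rot: [-0.025, 0.963, 0.007, 0.267]
contact_force: [-3.6, 1.9, 4.6]
gripper_width: 29.6
```

```bash
python3 q.py "(625.5,-271.4,163.7)" 31 3
```

```text
clk 25.65 grasp [ 626.12 -271.43  163.81] j [-0.25  0.39 -0.2  -0.34 -0.48 -1.01] 
F [-3.63  1.91  4.58] w 29.581448152000792 
shift [ 0.06  0.01 -0.02] turn [-0.04 -0.02  0.01]
```

The foot touches at grasp z 163.8, against 163.7 expected. I release and retreat.

Call:
servo_tool:
  rows:
    - [0.35, 0, 0, 0, 0, 0, 0]
    - [0.45, 0, 0, 0, 0, 0, 0]
    - [0.6, 0, 0, 0, 0, 0, 0]
    - [0.6, 0, 0, 0, 0, 0, 0]
    - [0.6, 0, 0, 0, 0, 0, 0]
    - [0.6, 0, 0, -1, 0, 0, 0]
    - [0.6, 0, 0, -2, 0, 0, 0]
    - [0.6, 0, 0, -3, 0, 0, 0]
    - [0.6, 0, 0, -4, 0, 0, 0]
    - [0.6, 0, 0, -4, 0, 0, 0]
    - [0.6, 0, 0, -3, 0, 0, 0]
    - [0.6, 0, 0, 0, 0, 0, 0]

```text
clock: 26.85
position: [542.5, -276.7, 307.9]
ee_rot: [-0.025, 0.962, 0.004, 0.271]
contact_force: [1.2, -0.7, -0.3]
gripper_width: 51.4
```

```bash
python3 - <<'E'
from h import *
from bench import *
s=get_image("scene");t=get_image("wrist");print(read_state()["contact_force"],read_state()["clock"])
cv2.imwrite("pics/p4.png",np.clip(np.hstack([cv2.resize(s["image"][180:340,170:490],(800,400),interpolation=cv2.INTER_CUBIC)])*1.5,0,255).astype(np.uint8)[:,:,::-1])
a=cv2.imread("pics/p4.png");w=np.clip(t["image"][60:310,120:620]*1.5,0,255).astype(np.uint8)[:,:,::-1]
w=cv2.resize(w,(400,200));z=np.clip(cv2.resize(s["image"][210:310,170:370],(400,200))*1.5,0,255).astype(np.uint8)[:,:,::-1]
cv2.imwrite("pics/p4.png",np.vstack([a,np.hstack([w,z])]))
E
```

```text
[-0.16548249  0.18096732 -0.96143778] 26.95
```

View pics/p4.png

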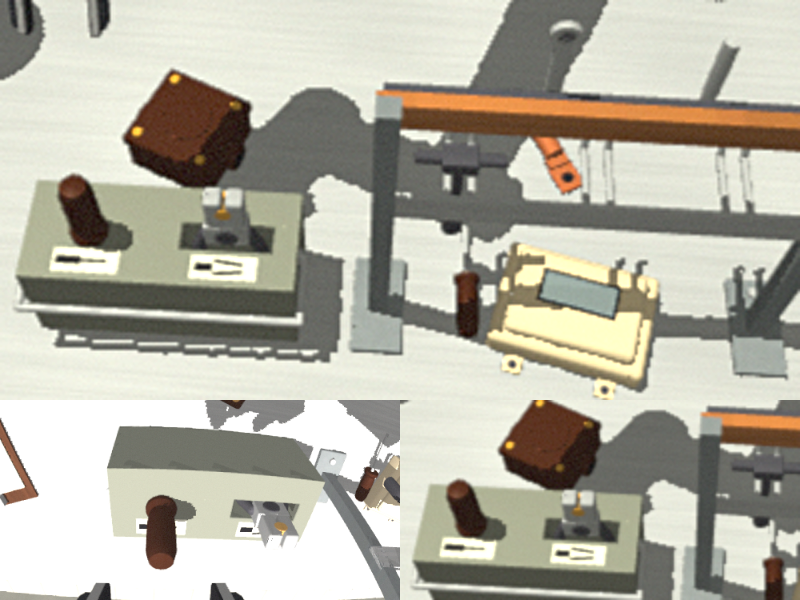

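The driver stands in its hole with its foot on the top, and the pliers stand in the slot. Key, cover, jbox and lug are at their first pixels (cover tabs (375,326) and (412,336), jbox (246,230)). The hand is clear.

```bash
python3 -c "
from bench import *
print(job_done())"
```

```text
the job is handed in; nothing more can be done
None
```

I put the pliers in the long slot first, then the large screwdriver in the round hole, and handed the job in at about 27 s.

**Pliers:** they touched the slot floor with the grasp point at 160.2 mm, against 160 expected.

**Screwdriver:** its foot met the caddy's top at 163.8 mm, against 163.7 expected. Both contacts were under 5 N.

**Last pictures:** both tools stand upright in their places, the box key still hangs on its hook, and the cover, junction box and lug are where they started by eye. The gripper is clear of everything. I did not measure the driver's flushness separately beyond that contact height and the last picture.

**What disagreed:**
- **Small screwdriver:** the look-alike on the desk appears at a different spot in the later pictures. It already looked shifted by 3 s, when the gripper was still about 300 mm up with no contact force, so I believe it toppled by itself. I left it alone.
- **Joint 6:** it sat at its −3.1 limit a few times on the approaches. I used leans of 30 to 31 degrees for the grasps to bring it back inside.

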